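Put the microscope accessories back on their footprint cards

ROBOT

A 6-joint arm with a two-finger parallel gripper is mounted at the origin on the work surface. World frame = base frame: x ahead of the robot, y to its left, z up, the work surface at z = 0. Lengths are in m, angles in rad, forces in N, time in s.
With the tool pointing down it reaches from about 0.35 to 0.95 m from the base axis. Payload 17.4 kg.
Tool frame: the origin (TCP) lies midway between the tips of the shut fingers; the grasp point (between the pads) lies r.grasp_offset behind it (r.grasp_offset is the distance from the TCP to the grasp point, in m); z points along the fingers, y is the line along which they close (so a half turn about z gives the same grasp; the last joint's range is limited). The gripper opens to 93 mm and grips with 3 to 60 N. Pads are 15 mm wide; open, the fingers measure 128 mm over their backs; the gripper's body (75 mm by 188 mm) begins 65 mm behind the grasp point.
Start: joints at [-1.21, 0.116, 1.442, -0, 1.584, -0.038], TCP at [0.262, -0.622, 0.219] pointing down, gripper open.
Joint ranges: [-2.83, 2.83], [-0.83, 2.19], [0.07, 2.5], [-1.14, 4.28], [0.01, 3], [-2.97, 2.97]. Speed limits (rad/s): [1.89, 1.89, 2.22, 3.14, 3.14, 3.14].

INTERFACE

Orientations are given as a rotation vector (axis times angle).
In Python, from bench import status, eyes, r gives the robot as it stands.
- The arm moves only by the shell command python3 -m crank 'ROWS' [OPENING] [FORCE]. ROWS is text: rows parted by semicolons, each of 4 numbers parted by spaces: the shift along the tool's x, y, z in m, then the turn about the tool's z in rad. In form: tx ty tz turn; .... A call has exactly 10 rows; each row shifts and turns the commanded pose from where the row before left it, along the tool's axes as they then stand; what a row does not reach is not made up. A row lasts 1/8 s, in which the tool goes at most 62.5 mm and 10.7 degrees, less where a joint would pass 70% of its speed; a pose out of reach is approached as far as the arm can. A call with a gripper value outside its range is refused whole. OPENING is the opening, from -1 (shut) to 1 (fully open), set as the call begins (- or left out, the last holds). The fingers move at their own pace and stop on an object; FORCE is the grip in N (left out, the last holds). Time passes only in rows, so rows that do not move let the fingers close, or fill a call up. It gives the time, the measured TCP pose, the force, the opening and the grip force at its end, in the units of the state.
- status.get_obs(): the state, without advancing time (a new reading comes with each control period).
- eyes.get_image(name): name is "side" or "top"; returns the picture (420x560x3 uint8, red, green, blue); there is no depth.
- eyes.camera_info(name): a dict with "fx", "fy", "cx", "cy" (pixels), "rvec" (rotation vector, rad) and "tvec" (3), from world to camera coordinates, as OpenCV has them. Camera axes: x right, y down, z forward; pixel columns grow to the right and rows downward; lengths in m; the calibration is good to about 2 mm. A picture is of the moment at which its call begins. camera_info takes no time and is no camera call.
- r.close_job(): hands the job in; it is judged then, once.
The state is a dict: "t": time; "joints": joint angles; "qd": joint speeds; "joint_torque": joint torques, N m; "ee_pos": TCP position; "tcp_rot": TCP orientation; "wrist_force": force on the tool from outside, world axes, zero at the start; "moment": the same for the moment, N m; "opening": opening from 0.0 (shut) to 1.0 (fully open); "gripper_force": force on a finger pad.
Only numpy, scipy, OpenCV 4.12 (cv2) and the standard library are available. Lean on these libraries where they do the work, as an engineer would, in place of code of your own. Each camera call takes 0.05 s, during which the arm holds its last target. There are 200 camera calls.

TASK

The microscope accessories have been left piled up on the inspection bench: take the stack apart and put the eyepiece, the calibration block, the slide box and the lens tin each on the card that shows its outline, centred on the outline, upright and flat, with the box and the block turned so their sides line up with it. Set everything down gently, never dropping anything or knocking it flying, and leave the cleaner bottle and the compartment tray where they are.

Things in the scene. Friction and masses are not known exactly. Their poses are not given: they have to be found in the camera images.
- slide_box: Closed dark grey plastic slide box, a rectangular block 104 x 58 x 28 mm (x, y, z) with a small pale paper label at one end of its top (the -x end), 0.12 to 0.22 kg. Origin: centre of its underside; x along its 104 mm length, z up. Lies flat on the bench at the start; either it or the lens tin carries the rest of the stack.
- lens_tin: Closed round grey metal lens tin, a plain disc 66 mm in diameter and 28 mm high, 0.1 to 0.18 kg. Origin: centre of its underside, z up. Lies flat on the bench at the start; either it or the slide box carries the rest of the stack.
- cal_block: White ceramic calibration block, 46 x 46 mm square and 20 mm high, with a round dark spot 20 mm across in the middle of its top, 0.13 to 0.23 kg. Origin: centre of its underside; x and y square to its sides, z up. At the start it lies on the slide box or on the lens tin and carries the eyepiece.
- eyepiece: Microscope eyepiece standing upright, 50 mm high: a bright barrel 30 mm in diameter for the lower 18 mm, a black body 34 mm in diameter above that, up to the top; 0.07 to 0.12 kg. Origin: centre of its underside, z up. At the start it stands on the calibration block, on top of the stack.
- card_box: Fixed white placard, 120 x 90 mm, 2 mm thick (top at 2 mm above the bench), the place of the slide box: it bears a dark filled rectangle 104 x 58 mm, long side along x. Origin: centre of its underside, which is also the centre of the outline; x along its 120 mm side, z up.
- card_tin: Fixed white placard, 120 x 90 mm, 2 mm thick (top at 2 mm above the bench), the place of the lens tin: it bears a large dark filled circle, 66 mm in diameter. Origin: centre of its underside, which is also the centre of the outline; x along its 120 mm side, z up.
- card_block: Fixed white placard, 120 x 90 mm, 2 mm thick (top at 2 mm above the bench), the place of the calibration block: it bears a dark filled square of 46 mm, sides along x and y. Origin: centre of its underside, which is also the centre of the outline; x along its 120 mm side, z up.
- card_eyepiece: Fixed white placard, 120 x 90 mm, 2 mm thick (top at 2 mm above the bench), the place of the eyepiece: it bears a small dark filled circle, 34 mm in diameter. Origin: centre of its underside, which is also the centre of the outline; x along its 120 mm side, z up.
- fluid: Bystander, not to be disturbed: clear bottle of lens cleaner with a blue cap, 44 mm in diameter, 85 mm high, standing on the bench to the robot's left of the work. Origin: centre of its underside, z up.
- parts_tray: Bystander, not to be disturbed: clear open compartment tray, 140 x 90 x 24 mm (x, y, z), on the bench to the robot's right of the work. Origin: centre of its underside, z up.
Mind the look-alikes: they are no part of the job. What is shaped like the card_block but red or turquoise is not meant. There is more than one size of the lens_tin; the job needs the larger.

How it is judged:
By the outcome, as a careful person would: the job done as asked, in the order asked, and still so for the second after the job is handed in, with the robot touching nothing.
It also fails if it takes over 101 s, if anything falls off the work surface, if the arm or the gripper's body presses on something with over 40 N, if the wrist force passes 120 N, or if a joint passes its speed limit or range.

## Working session

There is one attempt and no reset: what is moved stays moved. The work goes in short steps, Python scripts to look and compute and a shell command to move; the robot and the scene stay as the last step left them, time stands still between calls to the robot, and variables do not carry over. Pictures are saved under pics/ and viewed, at most 17 in all, crops included, and the job is handed in when it is done.

```bash
ls; mkdir -p pics; python3 - <<'E'
from bench import status, eyes, r
import cv2
for n in("top","side"):
    cv2.imwrite(f"pics/{n}0.png",eyes.get_image(n)[:,:,::-1]); print(eyes.camera_info(n))
print(status.get_obs(), r.grasp_offset)
E
```

```text
pics
{'fx': 533.1482125107715, 'fy': 533.1482125107715, 'cx': 274.2970935809969, 'cy': 206.21939995916642, 'rvec': array([ 2.17323863, -2.13269044,  0.14729539]), 'tvec': array([-0.02828784,  0.58311128,  1.62822144])}
{'fx': 409.5225224096743, 'fy': 409.5225224096743, 'cx': 282.9565467944452, 'cy': 209.20423568658853, 'rvec': array([ 2.07772611, -0.28302994,  0.16975305]), 'tvec': array([-0.5685744 ,  0.1472824 ,  1.14553956])}
{'t': 0.1, 'joints': array([-1.20978596e+00,  1.16455264e-01,  1.44220140e+00, -1.00926196e-05,
        1.58398573e+00, -3.78348457e-02]), 'qd': array([-0.00111955, -0.00188001,  0.00078249,  0.00199478, -0.00127891,
       -0.00120403]), 'joint_torque': array([ 3.67616827e-03, -7.22890019e+01, -6.23864579e+01,  7.81475287e-02,
        2.27554474e-02, -6.58357635e-05]), 'ee_pos': array([ 0.26204308, -0.621865  ,  0.21796555]), 'tcp_rot': array([-3.07831591e+00, -6.22155108e-01,  2.80841243e-04]), 'wrist_force': array([-0.04709325, -0.34007373, -0.5806803 ]), 'moment': array([ 0.03000701, -0.00947838, -0.02275098]), 'gripper_force': 0.0, 'opening': 1.0002135027547872} 0.0188
```

View pics/top0.png

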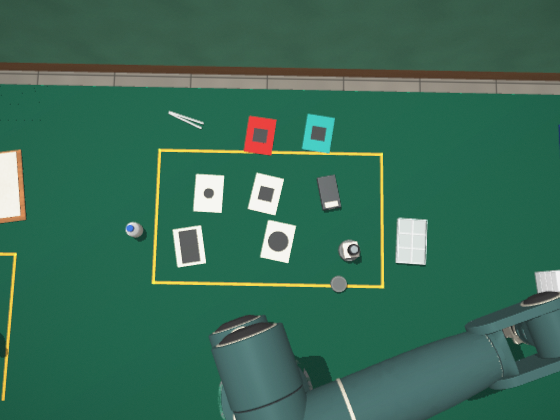

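View pics/side0.png

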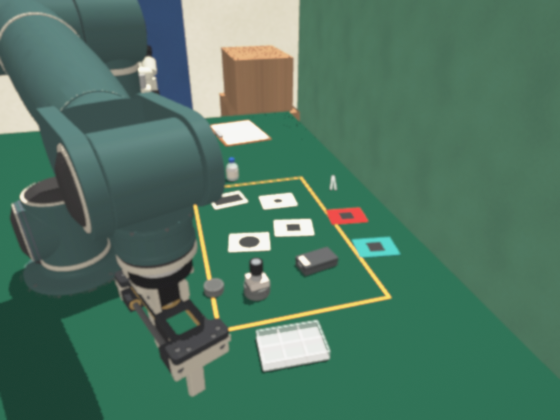

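Top view: the cards are eyepiece (209,194), block (266,194), box (189,246) and tin (278,242). The slide box is alone at (329,193), and the stack on the tin is at about (349,250). Look-alikes: a red card (260,135), a turquoise card (318,133), and a tin disc (339,284) that looks smaller. The side view shows the same stack at (257,280) and the decoy disc at (214,288).

```bash
cat > h.py <<'E'
import numpy as np, cv2
from bench import status, eyes, r
C={n:eyes.camera_info(n) for n in("top","side")}
K={n:np.array([[c["fx"],0,c["cx"]],[0,c["fy"],c["cy"]],[0,0,1.]]) for n,c in C.items()}
def ray(n,u,v):
    R=cv2.Rodrigues(C[n]["rvec"])[0]; o=-R.T@C[n]["tvec"]
    return o,R.T@np.linalg.solve(K[n],[u,v,1.])
def at(n,u,v,z):
    o,d=ray(n,u,v); return (o+d*(z-o[2])/d[2])
def tri(a,b):  # top px, side px -> point, gap
    (o,d),(p,e)=ray("top",*a),ray("side",*b)
    s=np.linalg.lstsq(np.c_[d,-e],p-o,rcond=None)[0]; A=o+d*s[0];B=p+e*s[1]
    return (A+B)/2,np.linalg.norm(A-B)
def px(n,P): return cv2.projectPoints(np.array([P],float),C[n]["rvec"],C[n]["tvec"],K[n],None)[0].ravel()
def crop(n,x0,y0,x1,y1,s,out):
    im=eyes.get_image(n)[:,:,::-1]; cv2.imwrite("pics/"+out,cv2.resize(im[y0:y1,x0:x1],None,fx=s,fy=s,interpolation=cv2.INTER_CUBIC)); return im
E
python3 - <<'E'
from h import *
a=crop("top",300,160,400,300,4,"t1.png"); b=crop("side",190,170,350,310,5,"s1.png")
import cv2
A=cv2.imread("pics/t1.png");
# darks within white cards; holes of white blobs
for n,im in(("top",a),("side",b)):
    m=(im.min(2)>150).astype('uint8'); cs,h=cv2.findContours(m,cv2.RETR_CCOMP,cv2.CHAIN_APPROX_NONE)
    for i,c in enumerate(cs):
        if h[0][i][3]<0 and cv2.contourArea(c)>150:
            M=cv2.moments(c); k=h[0][i][2]
            q=cv2.approxPolyDP(c,5,True)
            print(n,M['m10']/M['m00'],M['m01']/M['m00'],cv2.contourArea(c),at(n,M['m10']/M['m00'],M['m01']/M['m00'],.002).round(4))
            R=cv2.minAreaRect(np.float32([at(n,*p[0],.002)[:2] for p in c])); print('   ',np.round(R[0],4),np.round(R[1],4),round(R[2],1), end=' ')
            if k>=0 and cv2.contourArea(cs[k])>20:
                M=cv2.moments(cs[k]); print('hole',at(n,M['m10']/M['m00'],M['m01']/M['m00'],.002).round(4), end='')
            print()
E
```

```text
top 547.9522718594883 280.8487972508591 436.5 [ 0.3682 -0.8821  0.002 ]
    [ 0.3679 -0.8825] [0.0656 0.0772] 4.0 
top 188.83819079471252 245.85411689759513 1046.5 [0.4569 0.2507 0.002 ]
    [0.4573 0.2507] [0.1214 0.0914] 9.6 hole [0.4565 0.2508 0.002 ]
top 277.64027976474324 241.0279764743284 1048.5 [ 0.4774 -0.03    0.002 ]
    [ 0.4779 -0.03  ] [0.0915 0.1219] 79.0 hole [ 0.4775 -0.03    0.002 ]
top 410.90247866720847 241.02058783692266 1230.5 [ 0.4854 -0.4528  0.002 ]
    [ 0.486  -0.4541] [0.0954 0.1413] 87.0 
top 208.22513175230566 192.90167984189722 1012.0 [0.6276 0.1953 0.002 ]
    [0.628  0.1955] [0.0917 0.1218] 87.8 hole [0.6274 0.195  0.002 ]
top 265.4534787638407 193.55015699884314 1008.5 [0.629  0.0118 0.002 ]
    [0.6294 0.0116] [0.0912 0.1219] 77.5 hole [0.6295 0.0115 0.002 ]
top 8.733632958801497 185.61423220973782 1112.5 [0.639  0.8359 0.002 ]
    [0.6441 0.8325] [0.2124 0.0635] 5.0 
side 291.52872468736115 344.8877674093823 2625.5 [ 0.4857 -0.4427  0.002 ]
    [ 0.4877 -0.4388] [0.1128 0.1482] 87.0 hole [ 0.4441 -0.3924  0.002 ]
side 248.71015482695807 241.69285063
[... 287 characters left out ...]
39018086 451.5 [0.6253 0.1963 0.002 ]
    [0.6263 0.1983] [0.1043 0.1268] 87.4 hole [0.6258 0.1981 0.002 ]
side 231.20034542314335 200.16925734024178 193.0 [0.4672 0.2424 0.002 ]
    [0.4555 0.2536] [0.1266 0.1037] 9.3 
side 238.86007751937984 131.853488372093 860.0 [0.6241 0.9525 0.002 ]
    [0.6247 0.9651] [0.227  0.3202] 8.5 
side 13.211245607184694 110.05948197318754 1280.5 [-0.5833  1.67    0.002 ]
    [-0.6519  1.9931] [0.1701 1.594 ] 15.2 
side 147.74074074074073 72.23985890652557 378.0 [1.6940e-01 2.5747e+00 2.0000e-03]
    [0.1637 2.6217] [0.1482 1.369 ] 0.9 
side 233.1779688619634 40.14307428397715 7675.5 [1.1548e+00 4.2480e+00 2.0000e-03]
    [1.7487 7.0235] [11.8232  3.5316] 79.3
```

View pics/t1.png

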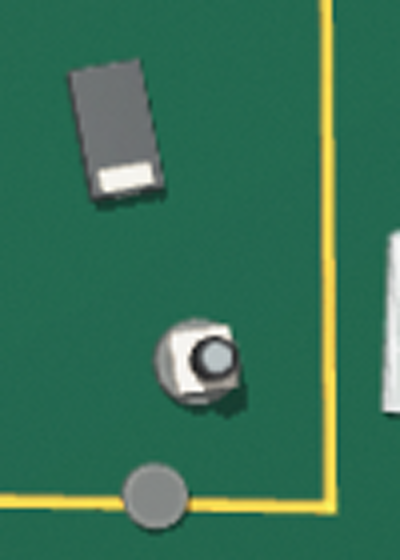

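View pics/s1.png

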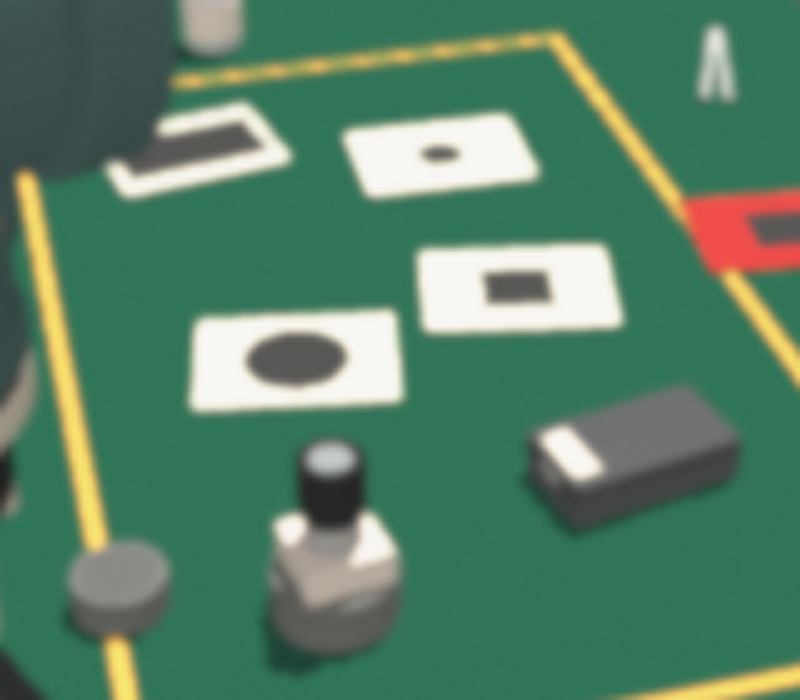

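The chosen objects fit the descriptions. The stack's tin has a radius of about 11.3 px (66 mm), while the decoy at (339,284) is only about 50 mm across. The eyepiece top is at top-view pixel (353.5,249) and side-view pixel (256,262). The box label is at its near end.

```bash
python3 - <<'E'
from h import *
T=lambda x,y:(300+(x+.5)/4-.5,160+(y+.5)/4-.5); S=lambda x,y:(190+(x+.5)/5-.5,170+(y+.5)/5-.5)
print("eye top",tri(T(214,357),S(331,460)))
print("decoy",tri(T(155,496),S(119,574)))
for a,b in(((68,73),(527,437)),((141,59),(686,386)),((165,187),(741,440)),((93,199),(582,487))): print("corner",at("top",*T(*a),.028).round(4))
for a,b in(((68,73),(686,386)),((141,59),(741,440)),((165,180),(582,490)),((95,193),(530,437))): print("box tri",tri(T(*a),S(*b)))
for a,b in(((172,337),(275,520)),((230,325),(372,514)),((239,383),(398,562))): print("blk tri",tri(T(*a),S(*b)))
for p in((172,337),(230,325),(239,383),(181,393)): print("blk",at("top",*T(*p),.048).round(4))
print("tin",at("top",*T(198,363),.028), at("side",*S(335,655),0))
print("eye@.098",at("top",*T(214,357),.098),at("side",*S(331,460),.098))
print([px("side",(0.44,-0.235,.028))])
E
```

```text
eye top (array([ 0.45101552, -0.25498271,  0.09707056]), np.float64(0.0012965643450705258))
decoy (array([ 0.34695316, -0.22055171,  0.02113962]), np.float64(0.0010939908080502346))
corner [ 0.6783 -0.1499  0.028 ]
corner [ 0.6908 -0.2078  0.028 ]
corner [ 0.5886 -0.227   0.028 ]
corner [ 0.578  -0.1704  0.028 ]
box tri (array([ 0.67832352, -0.14991187,  0.02706949]), np.float64(0.0003983546019966295))
box tri (array([ 0.68948046, -0.2073733 ,  0.02821108]), np.float64(0.002514253123666039))
box tri (array([ 0.59213308, -0.22648797,  0.02846447]), np.float64(0.003917850216840792))
box tri (array([ 0.58073733, -0.17159653,  0.02614943]), np.float64(0.004565414509209818))
blk tri (array([ 0.44774592, -0.22821525,  0.04475614]), np.float64(0.04354435842171467))
blk tri (array([ 0.47218968, -0.27016353,  0.07215959]), np.float64(0.01090214506013335))
blk tri (array([ 0.45483389, -0.28452741,  0.05345994]), np.float64(0.04099825873017786))
blk [ 0.4693 -0.2301  0.048 ]
blk [ 0.4793 -0.2748  0.048 ]
blk [ 0.4349 -0.2817  0.048 ]
blk [ 0.4264 -0.2371  0.048 ]
tin [ 0.45071049 -0.2529876   0.028     ] [ 0.44307406 -0.28442172  0.        ]
eye@.098 [ 0.4516056  -0.25493801  0.098     ] [ 0.45012534 -0.25616546  0.098     ]
[array([250.89954347, 279.49663155])]
```

```bash
cat >> h.py <<'E'
def need(x,y,z,yaw):  # tool-frame shift and turn (shift first, then turn) from the measured pose
    o=status.get_obs(); R=cv2.Rodrigues(np.array(o["tcp_rot"]))[0]
    d=R.T@(np.array([x,y,z])-o["ee_pos"]); t=(np.arctan2(R[1,0],R[0,0])-np.radians(yaw)+np.pi/2)%np.pi-np.pi/2
    print("t",round(o["t"],2),"pos",o["ee_pos"].round(4),"yaw",np.degrees(np.arctan2(R[1,0],R[0,0])).round(2),"tilt",np.degrees(np.arccos(-R[2,2])).round(2)); print("need",d.round(4),"turn",t.round(4))
E
python3 -m crank '0.02 -0.0167 0 0; 0.04 -0.0334 0 0; 0.04 -0.0334 0 0; 0.04 -0.0334 0 0; 0.04 -0.0334 0 0; 0.04 -0.0334 0 0; 0.04 -0.0334 0 0; 0.0365 -0.0305 0 0; 0.02 -0.0167 0 0.1; 0 0 0 0.107' 1 
python3 -c "
from h import *
need(.4515,-.2552,.061,11)"
```

```text
t: 1.45
ee_pos: [0.4518, -0.2539, 0.2187]
tcp_rot: [-3.127, -0.299, -0.0]
wrist_force: [0.2, -0.5, 0.0]
opening: 0.999
gripper_force: 0.0
t 1.45 pos [ 0.4518 -0.2539  0.2187] yaw 10.94 tilt 0.01
need [-0.0006  0.0012  0.1577] turn -0.0011
```

```bash
python3 -m crank '0 0.001 0.012 0; 0 0 0.022 0; 0 0 0.024 0; 0 0 0.024 0; 0 0 0.024 0; 0 0 0.022 0; 0 0 0.016 0; 0 0 0.009 0; 0 0 0.005 0; 0 0 0 0' 1
python3 -m crank '0 0 0 0; 0 0 0 0; 0 0 0 0; 0 0 0 0; 0 0 0 0; 0 0 0 0; 0 0 0 0; 0 0 0 0; 0 0 0 0; 0 0 0 0' -1 12
python3 -c "
from h import *
need(.4515,-.2552,.061,11)
crop('side',190,170,350,310,5,'s2.png')"
```

```text
t: 2.7
ee_pos: [0.4514, -0.2566, 0.0607]
tcp_rot: [3.127, 0.301, 0.0]
wrist_force: [0.5, 1.0, 0.0]
opening: 1.002
gripper_force: 0.0
t: 3.95
ee_pos: [0.4513, -0.2566, 0.0606]
tcp_rot: [3.127, 0.301, -0.0]
wrist_force: [0.1, -0.2, -0.0]
opening: 0.367
gripper_force: 12.0
t 3.95 pos [ 0.4513 -0.2566  0.0606] yaw 10.99 tilt 0.0
need [ 0.0004 -0.0013 -0.0004] turn -0.0002
```

View pics/s2.png

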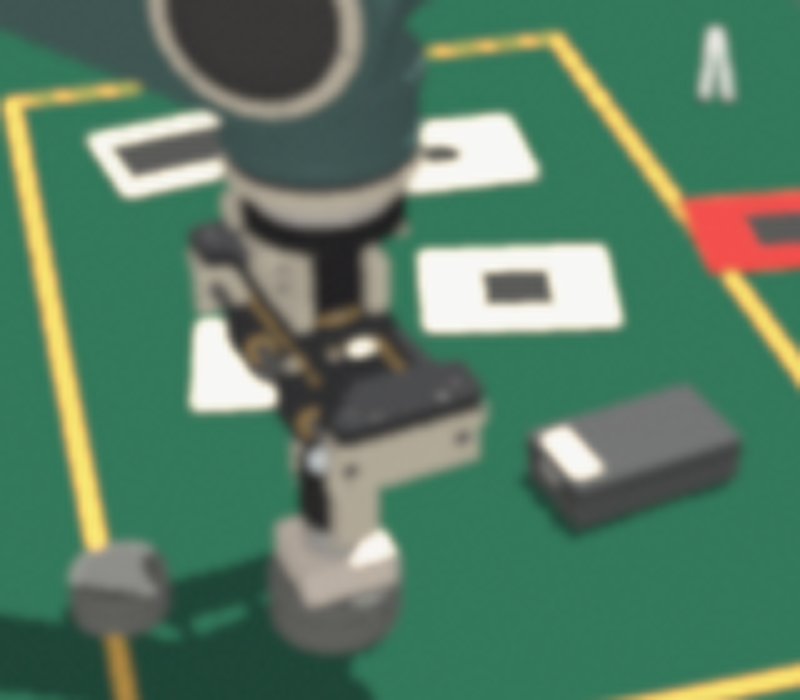

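Grasped: the opening of 0.367 corresponds to 34 mm, and the stack is undisturbed. Next I lift and carry.

```bash
python3 -m crank '0 0 -0.006 0; 0 0 -0.016 0; 0 0 -0.022 0; 0.01 -0.016 -0.016 0; 0.02 -0.032 0 0; 0.022 -0.035 0 0; 0.022 -0.035 0 0; 0.022 -0.035 0 0; 0.022 -0.035 0 0; 0.022 -0.035 0 0' 
python3 -m crank '0.022 -0.035 0 0; 0.022 -0.035 0 0; 0.022 -0.035 0 0; 0.022 -0.035 0 0; 0.018 -0.03 0 0; 0.010 -0.016 0 0; 0 0 0 0; 0 0 0 0; 0 0 0 0; 0 0 0 0'
python3 -c "
from h import *
need(.627,.1965,.0146,11)
a=crop('top',300,160,400,300,4,'t3.png');crop('side',190,170,350,310,5,'s3.png')
import cv2;A=cv2.imread('pics/t3.png');B=cv2.imread('pics/s3.png')
cv2.imwrite('pics/c3.png',np.hstack([A[200:560],cv2.resize(B,None,fx=.5,fy=.5)[:360] if 0 else B[200:560,200:600]]))"
```

```text
t: 5.25
ee_pos: [0.5466, -0.0085, 0.1215]
tcp_rot: [-3.127, -0.302, -0.001]
wrist_force: [1.1, -0.3, -0.6]
opening: 0.365
gripper_force: 12.0
t: 6.5
ee_pos: [0.6246, 0.1931, 0.1208]
tcp_rot: [-3.127, -0.299, -0.0]
wrist_force: [-0.5, 0.1, -0.8]
opening: 0.366
gripper_force: 12.0
t 6.5 pos [0.6246 0.1931 0.1208] yaw 10.94 tilt 0.01
need [ 0.003  -0.0029  0.1062] turn -0.001
```

View pics/c3.png

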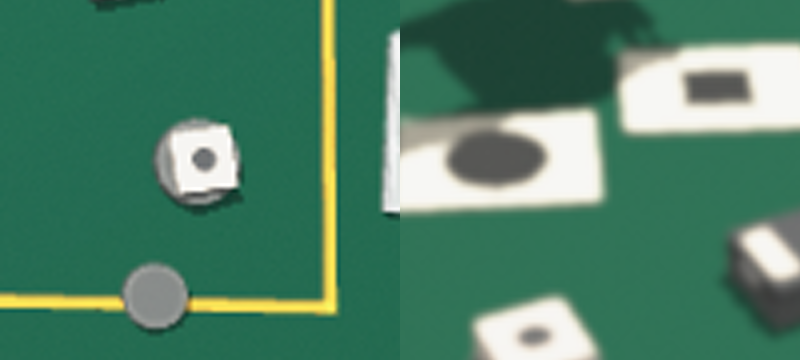

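The block is clear now. Its spot is at top-crop (204,359) and side-crop (335,537). Lowering the eyepiece next.

```bash
python3 -m crank '0.003 -0.003 0.006 0; 0 0 0.014 0; 0 0 0.018 0; 0 0 0.018 0; 0 0 0.016 0; 0 0 0.012 0; 0 0 0.009 0; 0 0 0.006 0; 0 0 0.004 0; 0 0 0.001 0'
python3 - <<'E'
from h import *
need(.627,.1965,.0146,11)
T=lambda x,y:(300+(x+.5)/4-.5,160+(y+.5)/4-.5); S=lambda x,y:(190+(x+.5)/5-.5,170+(y+.5)/5-.5)
print("spot",tri(T(204,359),S(335,537)),at("top",*T(204,359),.048))
a=cv2.imread("pics/t3.png"); m=(a.min(2)>190).astype('uint8'); cs,_=cv2.findContours(m[150:420,130:260],0,1)
c=max(cs,key=cv2.contourArea); p=np.float32([at("top",*T(q[0][0]+130,q[0][1]+150),.048)[:2] for q in c]); print(cv2.minAreaRect(p))
E
```

```text
t: 7.85
ee_pos: [0.6271, 0.1973, 0.0167]
tcp_rot: [-3.127, -0.301, -0.0]
wrist_force: [-0.1, -0.5, -1.0]
opening: 0.363
gripper_force: 12.0
t 7.85 pos [0.6271 0.1973 0.0167] yaw 10.99 tilt 0.01
need [-0.0003  0.0007  0.0021] turn -0.0002
spot (array([ 0.4519143 , -0.25448558,  0.0490194 ]), np.float64(0.001638722425297153)) [ 0.45278482 -0.25475181  0.048     ]
((0.4529721736907959, -0.2542678415775299), (0.047979116439819336, 0.047597695142030716), 9.58979320526123)
```

```bash
python3 -m crank '0 0 0.0005 0; 0 0 0.0005 0; 0 0 0.0005 0; 0 0 0.0003 0; 0 0 0 0; 0 0 0 0; 0 0 0 0; 0 0 0 0; 0 0 0 0; 0 0 0 0'
python3 - <<'E'
from h import *
need(.627,.1965,.0146,11)
crop('side',230,170,330,240,8,'s4.png')
E
```

```text
t: 9.1
ee_pos: [0.627, 0.1973, 0.0149]
tcp_rot: [-3.127, -0.301, -0.0]
wrist_force: [-0.7, -0.2, -0.6]
opening: 0.362
gripper_force: 12.0
t 9.1 pos [0.627  0.1973 0.0149] yaw 10.99 tilt 0.0
need [-0.0002  0.0007  0.0003] turn -0.0002
```

View pics/s4.png

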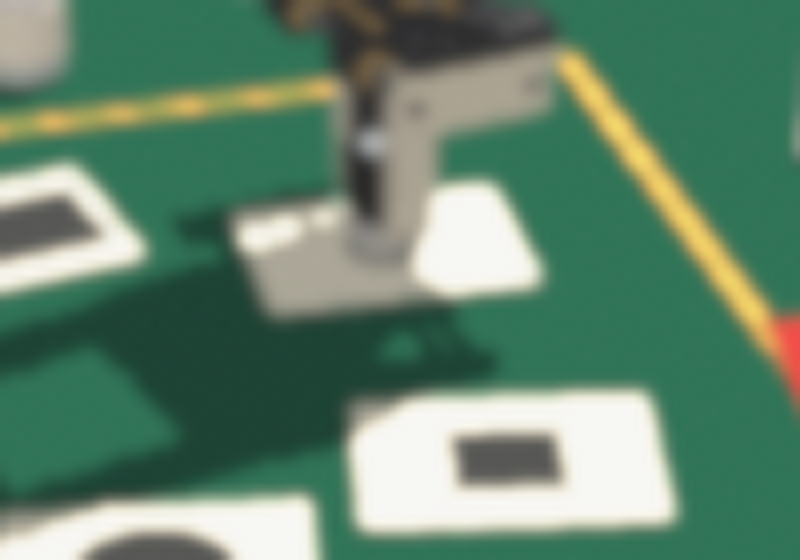

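The barrel is centred at about (383,244) in the crop, and the outline centre is at about (384,245). Now I settle it and release.

```bash
python3 -m crank '0 0 0.0003 0; 0 0 0.0002 0; 0 0 0 0; 0 0 0 0; 0 0 0 0; 0 0 0 0; 0 0 0 0; 0 0 0 0; 0 0 0 0; 0 0 0 0'
```

```text
t: 10.4
ee_pos: [0.6271, 0.1973, 0.0146]
tcp_rot: [-3.127, -0.301, -0.0]
wrist_force: [-2.0, -0.7, 6.2]
opening: 0.363
gripper_force: 12.0
```

```bash
python3 -m crank '0 0 0 0; 0 0 0 0; 0 0 0 0; 0 0 -0.006 0; 0 0 -0.016 0; 0 0 -0.022 0; 0 0 -0.022 0; -0.01 0.016 -0.02 0; -0.022 0.035 -0.01 0; -0.026 0.042 0 0' 0.9
python3 -c "
from h import *
need(.4525,-.2545,.032,10.4)"
```

```text
t: 11.65
ee_pos: [0.588, 0.0943, 0.1129]
tcp_rot: [-3.127, -0.302, -0.004]
wrist_force: [-0.1, -0.7, 0.1]
opening: 0.949
gripper_force: 0.0
t 11.65 pos [0.588  0.0943 0.1129] yaw 11.05 tilt 0.16
need [-0.2     0.3164  0.0804] turn 0.0113
```

```bash
python3 -m crank '-0.026 0.042 0 0; -0.028 0.044 0 0; -0.028 0.044 0 0; -0.028 0.044 0 0; -0.028 0.044 0 0; -0.028 0.044 0 0; -0.022 0.035 0 0; -0.012 0.019 0 0.011; 0 0 0.01 0; 0 0 0.015 0'
python3 -c "
from h import *
need(.4525,-.2545,.032,10.4)"
```

```text
t: 12.9
ee_pos: [0.4521, -0.253, 0.0854]
tcp_rot: [3.128, 0.284, 0.002]
wrist_force: [-0.2, 0.3, 0.6]
opening: 0.948
gripper_force: 0.0
t 12.9 pos [ 0.4521 -0.253   0.0854] yaw 10.37 tilt 0.06
need [0.     0.0015 0.0534] turn -0.0005
```

```bash
python3 -m crank '0 0.0015 0.014 0; 0 0 0.014 0; 0 0 0.010 0; 0 0 0.007 0; 0 0 0.004 0; 0 0 0.002 0; 0 0 0 0; 0 0 0 0; 0 0 0 0; 0 0 0 0'
python3 -c "
from h import *
need(.4525,-.2545,.032,10.4)"
```

```text
t: 14.15
ee_pos: [0.452, -0.2549, 0.0345]
tcp_rot: [3.129, 0.284, 0.0]
wrist_force: [0.4, 0.3, 0.0]
opening: 0.951
gripper_force: 0.0
t 14.15 pos [ 0.452  -0.2549  0.0345] yaw 10.36 tilt 0.01
need [ 0.0005 -0.0003  0.0025] turn -0.0007
```

```bash
python3 -m crank '0 0 0.0023 0; 0 0 0 0; 0 0 0 0; 0 0 0 0; 0 0 0 0; 0 0 0 0; 0 0 0 0; 0 0 0 0; 0 0 0 0; 0 0 0 0' -1 20
python3 -c "
from h import *
need(.4525,-.2545,.032,10.4)"
```

```text
t: 15.4
ee_pos: [0.452, -0.2549, 0.032]
tcp_rot: [-3.129, -0.284, 0.0]
wrist_force: [0.1, 1.0, 0.2]
opening: 0.49
gripper_force: 20.0
t 15.4 pos [ 0.452  -0.2549  0.032 ] yaw 10.36 tilt 0.0
need [ 0.0005 -0.0003  0.    ] turn -0.0007
```

```bash
python3 - <<'E'
from h import *
for n,seeds in(("top",{"eye":(209,180),"blk":(266,180),"box":(189,229),"tin":(278,225)}),("side",{"blk":(293,219),"tin":(249,234)})):
    im=cv2.imread(f"pics/{n}0.png"); s=8; g=cv2.resize(im.min(2),None,fx=s,fy=s,interpolation=cv2.INTER_CUBIC)
    W=lambda c:np.float32([at(n,(q[0][0]+.5)/s-.5,(q[0][1]+.5)/s-.5,.002)[:2] for q in c])
    cs,h=cv2.findContours((g>140).astype('uint8'),cv2.RETR_CCOMP,1)
    for i,c in enumerate(cs):
        for k,(u,v) in seeds.items():
            if h[0][i][3]<0 and 500*64<cv2.contourArea(c)<1300*64 and cv2.pointPolygonTest(c,((u)*s,(v)*s),True)>-30:
                j=h[0][i][2]; print(n,k,np.round(np.hstack(cv2.minAreaRect(W(c))),4)); 
                while j>=0:
                    if cv2.contourArea(cs[j])>1500: print("   hole",np.round(np.hstack(cv2.minAreaRect(W(cs[j]))),4))
                    j=h[0][j][0]
E
```

```text
top box [0.4571 0.2507 0.1228 0.0927 9.7688]
   hole [0.4571 0.2507 0.1021 0.0571 9.7134]
top tin [ 4.77900e-01 -3.01000e-02  9.29000e-02  1.23400e-01  7.91056e+01]
   hole [ 4.77600e-01 -3.03000e-02  6.35000e-02  6.28000e-02  5.74734e+01]
top eye [ 0.628   0.1952  0.0928  0.1233 87.679 ]
   hole [0.6278 0.1953 0.0305 0.0309 1.9448]
top blk [6.2960e-01 1.1700e-02 9.3100e-02 1.2330e-01 7.7761e+01]
   hole [6.29400e-01 1.17000e-02 4.44000e-02 4.45000e-02 7.74234e+01]
side tin [ 4.75900e-01 -2.78000e-02  1.03500e-01  1.27000e-01  7.91097e+01]
   hole [ 4.75800e-01 -2.74000e-02  5.59000e-02  5.85000e-02  6.26473e+01]
side blk [6.27700e-01 1.45000e-02 1.05000e-01 1.27500e-01 7.74268e+01]
   hole [6.27700e-01 1.44000e-02 3.66000e-02 3.99000e-02 7.77831e+01]
```

```bash
python3 -m crank '0 0 -0.006 0; 0 0 -0.016 0; 0 0 -0.022 0; 0.014 -0.014 -0.016 0; 0.026 -0.027 0 0; 0.027 -0.0285 0 0; 0.027 -0.0285 0 0; 0.027 -0.0285 0 0; 0.027 -0.0285 0 0; 0.027 -0.0285 0 0'
python3 -m crank '0.024 -0.025 0 0; 0.015 -0.016 0 0; 0.0075 -0.0075 0 0; 0 0 0 0.08; 0 0 0 0.12; 0 0 0 0.12; 0 0 0.005 0.077; 0 0 0.01 0; 0 0 0.01 0; 0 0 0.005 0'
python3 -c "
from h import *
need(.6286,.0128,.006,-12.4)"
```

```text
t: 16.65
ee_pos: [0.592, -0.0418, 0.0934]
tcp_rot: [3.128, 0.284, 0.002]
wrist_force: [-0.3, 0.2, -1.3]
opening: 0.491
gripper_force: 20.0
t: 17.9
ee_pos: [0.6278, 0.013, 0.061]
tcp_rot: [3.123, -0.338, -0.002]
wrist_force: [0.3, 0.4, -2.4]
opening: 0.491
gripper_force: 20.0
t 17.9 pos [0.6278 0.013  0.061 ] yaw -12.34 tilt 0.06
need [ 0.0009 -0.      0.055 ] turn 0.0011
```

```bash
python3 -m crank '0.0008 0 0.01 0.001; 0 0 0.012 0; 0 0 0.011 0; 0 0 0.008 0; 0 0 0.005 0; 0 0 0.003 0; 0 0 0.002 0; 0 0 0.001 0; 0 0 0 0; 0 0 0 0'
python3 -c "
from h import *
need(.6286,.0128,.006,-12.4)
crop('side',250,190,350,260,8,'s5.png')"
```

```text
t: 19.15
ee_pos: [0.629, 0.013, 0.0102]
tcp_rot: [-3.123, 0.341, -0.0]
wrist_force: [-0.5, -0.0, -2.2]
opening: 0.494
gripper_force: 20.0
t 19.15 pos [0.629  0.013  0.0102] yaw -12.45 tilt 0.01
need [-0.0004  0.0002  0.0042] turn -0.0008
```

View pics/s5.png

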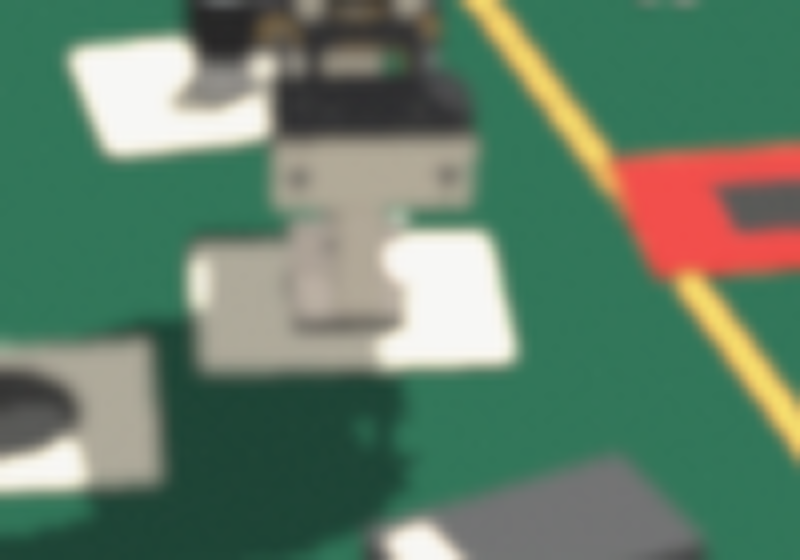

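```bash
python3 -m crank '0 0 0.001 0; 0 0 0.001 0; 0 0 0.001 0; 0 0 0.0005 0; 0 0 0.0003 0; 0 0 0 0; 0 0 0 0; 0 0 0 0; 0 0 0 0; 0 0 0 0'
```

```text
t: 20.45
ee_pos: [0.6289, 0.013, 0.0062]
tcp_rot: [-3.123, 0.341, 0.0]
wrist_force: [0.8, 0.5, -1.7]
opening: 0.492
gripper_force: 20.0
```

```bash
python3 -m crank '0 0 0.0003 0; 0 0 0.0002 0; 0 0 0 0; 0 0 0 0; 0 0 0 0; 0 0 0 0; 0 0 0 0; 0 0 0 0; 0 0 0 0; 0 0 0 0'
```

```text
t: 21.7
ee_pos: [0.629, 0.013, 0.0061]
tcp_rot: [-3.123, 0.341, -0.0]
wrist_force: [-3.2, -0.1, 5.2]
opening: 0.489
gripper_force: 20.0
```

```bash
python3 -m crank '0 0 0 0; 0 0 0 0; 0 0 0 0; 0 0 -0.006 0; 0 0 -0.016 0; 0 0 -0.022 0; 0 0 -0.022 0; -0.006 0.015 -0.01 0; -0.0125 0.032 0 0; -0.016 0.0405 0 0' 0.9
python3 -m crank '-0.016 0.0405 0 0; -0.016 0.0405 0 0; -0.016 0.0405 0 0; -0.014 0.036 0 0; -0.011 0.028 0 0; -0.006 0.015 0 0; -0.003 0.007 0 0; 0 0 0 0; 0 0 0 0; 0 0 0 0'
cat > chk.py <<'E'
from h import *
import sys
a=eyes.get_image("top")[:,:,::-1];b=eyes.get_image("side")[:,:,::-1]
k=sys.argv[1]
cv2.imwrite(f"pics/top{k}.png",a);cv2.imwrite(f"pics/side{k}.png",b)
z=lambda i,x,y,s:cv2.resize(i[y:y+56,x:x+80],None,fx=s,fy=s,interpolation=cv2.INTER_CUBIC)
x1,y1,x2,y2=map(int,sys.argv[2:6])
cv2.imwrite(f"pics/chk{k}.png",np.hstack([z(a,x1,y1,5),z(b,x2,y2,5)]))
E
python3 chk.py A 197 165 250 180
python3 -c "
from h import *
need(.4507,-.253,.0045,-12.4)"
```

```text
t: 22.95
ee_pos: [0.5753, -0.0661, 0.082]
tcp_rot: [3.123, -0.339, 0.0]
wrist_force: [0.5, -0.7, -0.0]
opening: 0.948
gripper_force: 0.0
t: 24.2
ee_pos: [0.4519, -0.2495, 0.0817]
tcp_rot: [-3.123, 0.339, 0.0]
wrist_force: [-0.6, -0.3, -0.0]
opening: 0.951
gripper_force: 0.0
t 24.3 pos [ 0.4519 -0.2496  0.0817] yaw -12.4 tilt 0.01
need [-0.0004  0.0035  0.0772] turn -0.0001
```

View pics/chkA.png

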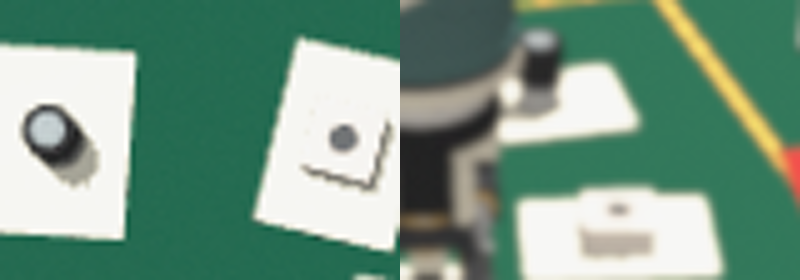

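```bash
python3 - <<'E'
from h import *
T=lambda x,y:(197+(x+.5)/5-.5,165+(y+.5)/5-.5); S=lambda x,y:(250+(x+.5)/5-.5,180+(y+.5)/5-.5)
print("cam",-cv2.Rodrigues(C["top"]["rvec"])[0].T@C["top"]["tvec"])
def dark(n,cut,lo,hi,zz):
    im=cv2.imread(f"pics/{n}A.png"); x0,y0,x1,y1=cut; g=cv2.resize(im.min(2),None,fx=8,fy=8,interpolation=cv2.INTER_CUBIC)[y0*8:y1*8,x0*8:x1*8]
    cs,_=cv2.findContours((g<150).astype('uint8'),0,1)
    for c in cs:
        if cv2.contourArea(c)>200:
            M=cv2.moments(c);print(n,cv2.contourArea(c)/64,at(n,x0+(M['m10']/M['m00']+.5)/8-.5,y0+(M['m01']/M['m00']+.5)/8-.5,zz).round(4))
dark("top",(258,185,273,199),0,0,.022); dark("side",(286,218,300,226),0,0,.022)
print("eye",at("top",*T(47,128),.052),at("side",*S(141,42),.052),tri(T(47,128),S(141,42)))
print("blk spot",at("top",*T(343,138),.022),at("side",*S(218,210),.022))
E
```

```text
cam [ 0.36041406 -0.01537954  1.69168235]
top 18.765625 [0.6302 0.0124 0.022 ]
eye [0.62809415 0.19632544 0.052     ] [0.62651435 0.19613143 0.052     ] (array([0.62737352, 0.1964745 , 0.05184565]), np.float64(0.001499812292088944))
blk spot [0.63017055 0.01235588 0.022     ] [0.62800325 0.01419788 0.022     ]
```

Both placings agree with their outlines to within about 1 mm in both views. The box comes next, and I'll re-measure the exposed tin on the way.

```bash
python3 -m crank '0.02 -0.0125 0 0; 0.037 -0.022 0 0; 0.042 -0.025 0 0; 0.037 -0.022 0 0; 0.02 -0.012 0 0; 0.0088 -0.005 0 -0.08; 0 0 0 -0.12; 0 0 0.005 -0.12; 0 0 0.01 -0.09; 0 0 0.01 0' 0.9
python3 chk.py B 300 200 200 235
python3 -c "
from h import *
need(.634,-.1888,.004,11.1)"
```

```text
t: 25.55
ee_pos: [0.6345, -0.1885, 0.056]
tcp_rot: [-3.127, -0.302, 0.0]
wrist_force: [0.3, -0.4, 0.8]
opening: 0.947
gripper_force: 0.0
t 25.65 pos [ 0.6337 -0.1886  0.0551] yaw 10.94 tilt 0.11
need [0.0004 0.0003 0.0511] turn -0.0028
```

View pics/chkB.png

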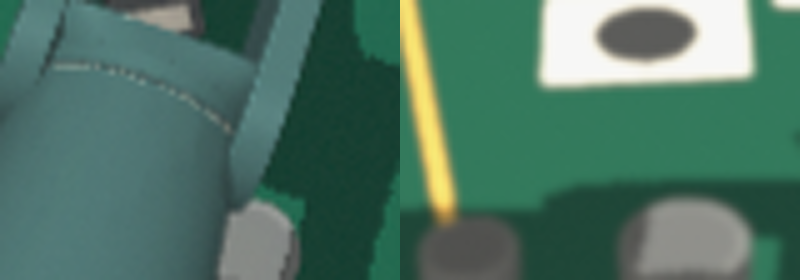

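The arm hides most of the tin in this view; it will be clear once the box has been carried off. Lowering on the box.

```bash
python3 -m crank '0.0004 0.0003 0.008 -0.003; 0 0 0.012 0; 0 0 0.011 0; 0 0 0.008 0; 0 0 0.005 0; 0 0 0.003 0; 0 0 0.001 0; 0 0 0 0; 0 0 0 0; 0 0 0 0' 
python3 -m crank '0 0 0 0; 0 0 0 0; 0 0 0 0; 0 0 0 0; 0 0 0 0; 0 0 0 0; 0 0 0 0; 0 0 0 0; 0 0 0 0; 0 0 0 0' -1 25
python3 -c "
from h import *
need(.457,.2515,.009,9.75)"
```

```text
t: 26.9
ee_pos: [0.6343, -0.1895, 0.0089]
tcp_rot: [3.126, 0.307, 0.0]
wrist_force: [0.2, 0.5, 0.5]
opening: 0.945
gripper_force: 0.0
t: 28.15
ee_pos: [0.6342, -0.1895, 0.0088]
tcp_rot: [-3.127, -0.307, -0.0]
wrist_force: [-0.5, 1.3, -0.3]
opening: 0.622
gripper_force: 25.0
t 28.15 pos [ 0.6342 -0.1895  0.0088] yaw 11.22 tilt 0.0
need [-8.810e-02 -4.671e-01 -2.000e-04] turn 0.0256
```

```bash
python3 -m crank '0 0 -0.006 0; 0 0 -0.016 0; 0 0 -0.022 0; 0 0 -0.022 0; -0.003 -0.016 -0.016 0; -0.0065 -0.034 -0.006 0; -0.008 -0.0425 0 0; -0.008 -0.0425 0 0; -0.008 -0.0425 0 0; -0.008 -0.0425 0 0'
python3 -m crank '-0.008 -0.0425 0 0; -0.008 -0.0425 0 0; -0.008 -0.0425 0 0; -0.008 -0.0425 0 0; -0.008 -0.0425 0 0; -0.006 -0.032 0 0; -0.003 -0.016 0 0.026; -0.0012 -0.0065 0.006 0; 0 0 0.012 0; 0 0 0.016 0'
python3 chk.py C 300 200 200 235
python3 -c "
from h import *
need(.457,.252,.0108,9.75)"
```

```text
t: 29.4
ee_pos: [0.5495, 0.0201, 0.0974]
tcp_rot: [-3.126, -0.307, -0.001]
wrist_force: [0.2, 1.1, -1.9]
opening: 0.624
gripper_force: 25.0
t: 30.65
ee_pos: [0.4498, 0.2698, 0.0617]
tcp_rot: [3.13, 0.266, 0.0]
wrist_force: [-0.1, -0.5, -1.8]
opening: 0.621
gripper_force: 25.0
t 30.75 pos [0.4488 0.2693 0.0601] yaw 9.69 tilt 0.2
need [0.0053 0.0183 0.0493] turn -0.001
```

View pics/chkC.png

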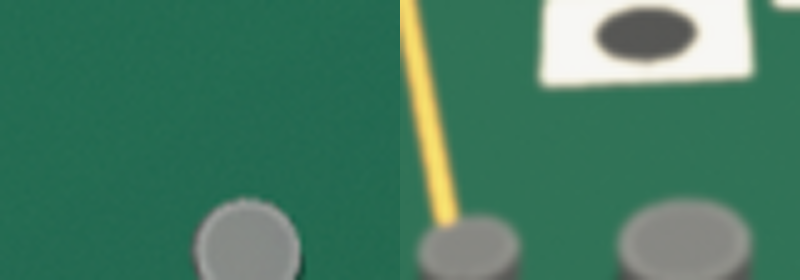

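```bash
python3 -m crank '0.0025 0.009 0 -0.001; 0.0028 0.0093 0.004 0; 0 0 0.011 0; 0 0 0.011 0; 0 0 0.008 0; 0 0 0.005 0; 0 0 0.003 0; 0 0 0.002 0; 0 0 0 0; 0 0 0 0'
python3 - <<'E'
from h import *
need(.457,.252,.0108,9.75)
T=lambda x,y:(300+(x+.5)/5-.5,200+(y+.5)/5-.5); S=lambda x,y:(200+(x+.5)/5-.5,235+(y+.5)/5-.5)
print(at("top",*T(247,251),.028),at("side",*S(284.5,241),.028),tri(T(247,251),S(284.5,241)))
im=cv2.cvtColor(cv2.imread("pics/topC.png"),cv2.COLOR_BGR2HSV); s=8
g=cv2.resize(im[...,1],None,fx=s,fy=s,interpolation=cv2.INTER_CUBIC)[230*s:270*s,330*s:370*s]
cs,_=cv2.findContours((g<90).astype('uint8'),0,1); c=max(cs,key=cv2.contourArea); (u,v),rad=cv2.minEnclosingCircle(c); print(rad/s,(330+u/s,230+v/s),at("top",330+(u+.5)/s-.5,230+(v+.5)/s-.5,.026))
E
```

```text
t: 32.0
ee_pos: [0.4581, 0.2533, 0.019]
tcp_rot: [-3.13, -0.268, -0.0]
wrist_force: [-0.4, 0.7, -2.2]
opening: 0.624
gripper_force: 25.0
t 32.0 pos [0.4581 0.2533 0.019 ] yaw 9.79 tilt 0.02
need [-0.0013  0.0011  0.0082] turn 0.0006
[ 0.45249148 -0.25259831  0.028     ] [ 0.45093362 -0.25129703  0.028     ] (array([ 0.45159408, -0.25235295,  0.0288696 ]), np.float64(0.0017110915226702004))
11.24146556854248 (349.22838020324707, 250.5419979095459) [ 0.4516417  -0.25223075  0.026     ]
```

```bash
python3 -m crank '-0.0013 0.0011 0.002 0; 0 0 0.002 0; 0 0 0.0015 0; 0 0 0.001 0; 0 0 0.0005 0; 0 0 0.0004 0; 0 0 0 0; 0 0 0 0; 0 0 0 0; 0 0 0 0'
python3 - <<'E'
from h import *
need(.457,.252,.0108,9.75)
E
```

```text
t: 33.25
ee_pos: [0.4569, 0.252, 0.0114]
tcp_rot: [-3.13, -0.268, -0.0]
wrist_force: [0.1, -0.9, -1.7]
opening: 0.622
gripper_force: 25.0
t 33.25 pos [0.4569 0.252  0.0114] yaw 9.79 tilt 0.0
need [ 0.0001 -0.      0.0006] turn 0.0007
```

```bash
python3 -m crank '0 0 0.0003 0; 0 0 0.0003 0; 0 0 0.0002 0; 0 0 0 0; 0 0 0 0; 0 0 0 0; 0 0 0 0; 0 0 0 0; 0 0 0 0; 0 0 0 0'
```

```text
t: 34.5
ee_pos: [0.457, 0.2519, 0.0107]
tcp_rot: [-3.13, -0.268, -0.0]
wrist_force: [-2.6, -1.6, 5.1]
opening: 0.622
gripper_force: 25.0
```

```bash
python3 -m crank '0 0 0 0; 0 0 0 0; 0 0 0 0; 0 0 -0.006 0; 0 0 -0.016 0; 0 0 -0.022 0; 0 0 -0.022 0; -0.003 0.016 -0.014 0; -0.0062 0.034 0 0; -0.008 0.044 0 0' 1
python3 -m crank '-0.008 0.044 0 0; -0.008 0.044 0 0; -0.008 0.044 0 0; -0.008 0.044 0 0; -0.008 0.044 0 0; -0.008 0.044 0 0; -0.008 0.044 0 0; -0.008 0.044 0 0; -0.0062 0.034 0 0; -0.003 0.016 0 0'
python3 chk.py D 160 220 190 170
python3 -c "
from h import *
need(.4522,-.2525,.0065,9.8)"
```

```text
t: 35.75
ee_pos: [0.4557, 0.155, 0.0911]
tcp_rot: [3.13, 0.27, 0.001]
wrist_force: [0.2, -0.2, -0.3]
opening: 1.001
gripper_force: 0.0
t: 37.0
ee_pos: [0.4513, -0.254, 0.0908]
tcp_rot: [3.13, 0.265, -0.0]
wrist_force: [0.2, -0.2, -0.2]
opening: 1.003
gripper_force: 0.0
t 37.1 pos [ 0.4516 -0.2533  0.0907] yaw 9.69 tilt 0.01
need [ 0.0007 -0.0006  0.0842] turn -0.0019
```

View pics/chkD.png

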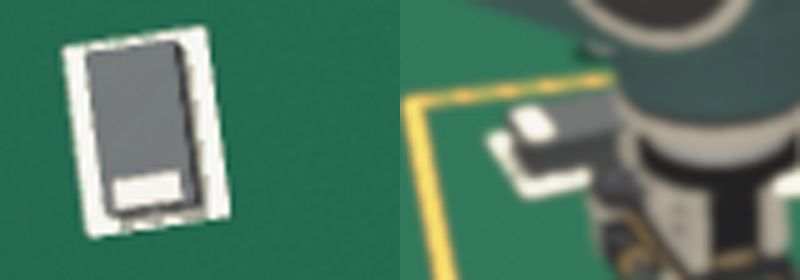

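The box sits inside its card's margins. I'll quantify that while lowering on the tin.

```bash
python3 -m crank '0.0007 -0.0003 0.008 0; 0 0 0.015 0; 0 0 0.016 0; 0 0 0.016 0; 0 0 0.012 0; 0 0 0.008 0; 0 0 0.005 0; 0 0 0.002 0; 0 0 0 0; 0 0 0 0'
python3 -m crank '0 0 0 0; 0 0 0 0; 0 0 0 0; 0 0 0 0; 0 0 0 0; 0 0 0 0; 0 0 0 0; 0 0 0 0; 0 0 0 0; 0 0 0 0' -1 20
python3 - <<'E'
from h import *
T=lambda x,y:(160+(x+.5)/5-.5,220+(y+.5)/5-.5)
P=[at("top",*T(*p),.030)[:2] for p in((87,51),(176,40),(192,203),(106,212))]; P=np.array(P); print(P.round(4),P.mean(0))
d=(P[0]-P[3]);e=P[1]-P[2];print(np.degrees(np.arctan2(d[1],d[0])),np.degrees(np.arctan2(e[1],e[0])),np.linalg.norm(d),np.linalg.norm(P[0]-P[1]))
need(.477,-.0295,.0085,9.8)
E
```

```text
t: 38.35
ee_pos: [0.4529, -0.2519, 0.0089]
tcp_rot: [3.13, 0.268, 0.001]
wrist_force: [-0.4, 0.2, 0.2]
opening: 1.001
gripper_force: 0.0
t: 39.6
ee_pos: [0.4528, -0.2518, 0.0086]
tcp_rot: [-3.13, -0.268, -0.0]
wrist_force: [-0.1, -0.7, 1.8]
opening: 0.706
gripper_force: 20.0
[[0.5047 0.2852]
 [0.5126 0.2299]
 [0.4114 0.2161]
 [0.4048 0.2692]] [0.45837441 0.25010761]
9.145446363424504 7.777231537772844 0.1011020166822954 0.05587396980908319
t 39.6 pos [ 0.4528 -0.2518  0.0086] yaw 9.79 tilt 0.0
need [ 6.160e-02 -2.149e-01  1.000e-04] turn -0.0002
```

```bash
python3 -m crank '0 0 -0.006 0; 0 0 -0.014 0; 0 0 -0.016 0; 0.0045 -0.0153 -0.01 0; 0.0087 -0.03 -0.004 0; 0.0116 -0.04 0 0; 0.0116 -0.04 0 0; 0.0116 -0.04 0 0; 0.0087 -0.03 0 0; 0.0058 -0.02 0 0'
python3 -m crank '0 0 0.006 0; 0 0 0.012 0; 0 0 0.012 0; 0 0 0.008 0; 0 0 0.004 0; 0 0 0.002 0; 0 0 0 0; 0 0 0 0; 0 0 0 0; 0 0 0 0'
python3 - <<'E'
from h import *
need(.4778,-.029,.0106,9.8)
E
```

```text
t: 40.85
ee_pos: [0.4776, -0.0268, 0.0592]
tcp_rot: [-3.13, -0.27, -0.001]
wrist_force: [-0.3, -1.4, -1.1]
opening: 0.706
gripper_force: 20.0
t: 42.1
ee_pos: [0.4778, -0.029, 0.0147]
tcp_rot: [-3.13, -0.268, -0.0]
wrist_force: [0.1, 0.6, -1.0]
opening: 0.706
gripper_force: 20.0
t 42.1 pos [ 0.4778 -0.029   0.0147] yaw 9.79 tilt 0.01
need [-0.0001  0.      0.0041] turn -0.0001
```

```bash
python3 -m crank '0 0 0.001 0; 0 0 0.001 0; 0 0 0.001 0; 0 0 0.0005 0; 0 0 0.0003 0; 0 0 0.0002 0; 0 0 0.0002 0; 0 0 0 0; 0 0 0 0; 0 0 0 0'
```

```text
t: 43.35
ee_pos: [0.4778, -0.029, 0.0106]
tcp_rot: [3.13, 0.268, 0.0]
wrist_force: [-3.8, 0.4, 4.2]
opening: 0.704
gripper_force: 20.0
```

```bash
python3 -m crank '0 0 0 0; 0 0 0 0; 0 0 0 0; 0 0 -0.006 0; 0 0 -0.016 0; 0 0 -0.022 0; 0 0 -0.026 0; 0 0.016 -0.03 0; 0 0.034 -0.03 0; -0.01 0.045 -0.02 0' 1
python3 -m crank '-0.025 0.045 0 0; -0.03 0.045 0 0; -0.03 0.045 0 0; -0.03 0.045 0 0; -0.03 0.045 0 0; -0.03 0.045 0 0; -0.03 0.045 0 0; -0.02 0.035 0 0; -0.01 0.015 0 0; 0 0 0 0'
python3 - <<'E'
from h import *
a=crop('top',160,160,320,280,5,'tE.png'); b=crop('side',200,165,330,260,6,'sE.png')
cv2.imwrite('pics/topE.png',a);cv2.imwrite('pics/sideE.png',b)
E
```

```text
t: 44.6
ee_pos: [0.4846, -0.125, 0.1633]
tcp_rot: [3.129, 0.27, 0.004]
wrist_force: [-0.3, -0.8, -1.8]
opening: 1.001
gripper_force: 0.0
t: 45.85
ee_pos: [0.3143, -0.5242, 0.1608]
tcp_rot: [-3.13, -0.266, -0.0]
wrist_force: [0.1, 0.4, 0.1]
opening: 1.003
gripper_force: 0.0
```

View pics/tE.png

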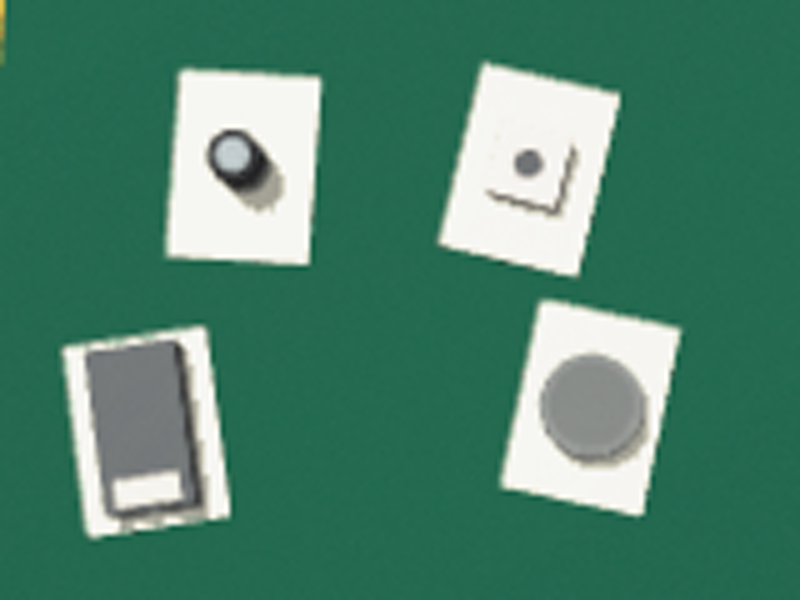

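View pics/sE.png

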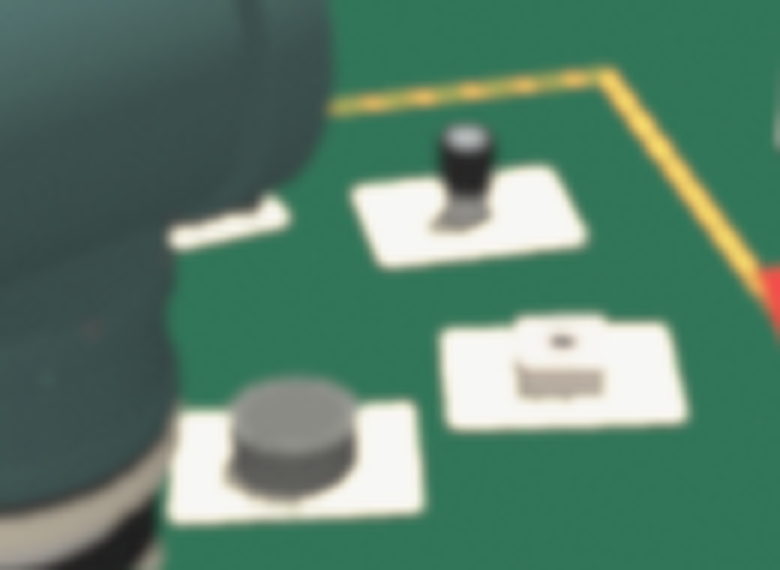

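```bash
python3 - <<'E'
from h import *
T=lambda x,y:(160+(x+.5)/5-.5,160+(y+.5)/5-.5);S=lambda x,y:(200+(x+.5)/6-.5,165+(y+.5)/6-.5)
print("tin",at("top",*T(592.5,405),.030),at("side",*S(294,416),.030))
# box: compare predicted projections at ideal pose (top-cam card frame) with picture, in crop px
c,s=np.cos(np.radians(9.75)),np.sin(np.radians(9.75))
im=cv2.imread("pics/tE.png")
for sz,z,col in(((52,29),.030,(0,0,255)),((52,29),.002,(255,0,0)),((60,45),.002,(0,255,0))):
    q=[px("top",(.4571+(a*c-b*s)/1e3,.2507+(a*s+b*c)/1e3,z)) for a,b in((sz[0],sz[1]),(sz[0],-sz[1]),(-sz[0],-sz[1]),(-sz[0],sz[1]))]
    q=np.array([((u-160+.5)*5-.5,(v-160+.5)*5-.5) for u,v in q])
    cv2.polylines(im,[np.int32((q-[50,310])*3)],True,col) if 0 else None
    Q=q
    globals().setdefault("L",[]).append((Q,col))
z=cv2.resize(im[310:550,50:250],None,fx=2.5,fy=2.5,interpolation=cv2.INTER_CUBIC)
for Q,col in L: cv2.polylines(z,[np.int32((Q-[50,310])*2.5)],True,col)
cv2.imwrite("pics/boxE.png",z)
E
```

```text
tin [ 0.47686202 -0.03117803  0.03      ] [ 0.47576108 -0.0301196   0.03      ]
```

View pics/boxE.png

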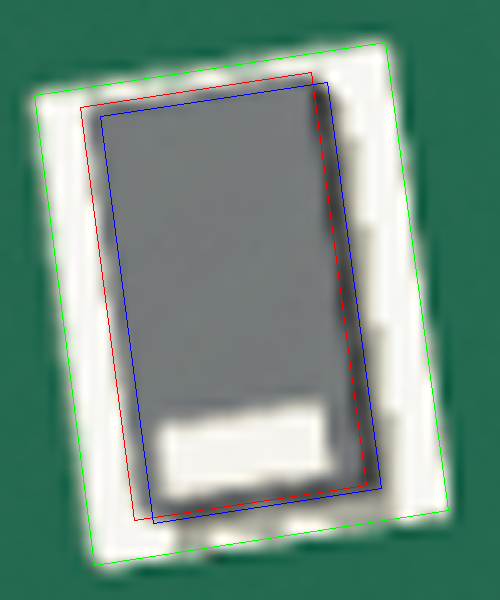

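```bash
python3 - <<'E'
from h import *
def warp(f,n,cx,cy,yaw,z,half=60):
    c,s=np.cos(np.radians(yaw)),np.sin(np.radians(yaw)); k=4
    D=np.float32([(-half,-half),(half,-half),(half,half),(-half,half)])
    src=np.float32([px(n,(cx+(a*c-b*s)/1e3,cy+(a*s+b*c)/1e3,z)) for a,b in D])
    H=cv2.getPerspectiveTransform(src,np.float32((D+half)*k)); im=cv2.imread(f"pics/{f}.png").min(2)
    return cv2.warpPerspective(im,H,(2*half*k,2*half*k),flags=cv2.INTER_CUBIC)  # cols=+x, rows=+y
def edge(p,mid,lo,hi,k=4,half=60): # half-level crossings in mm within window
    x=np.arange(len(p))/k-half; m=(x>lo)&(x<hi); q=p[m].astype(float); X=x[m]
    i=np.where(np.diff(np.sign(q-mid)))[0]; return X[i].round(2)
for f,z in(("top0",.002),("topE",.030)):
    w=warp(f,"top",.4571,.2507,9.75,z); m=240
    if f=="topE": print("levels",w[m,m],w[m-80:m+80,m+4*54].mean())
    for a in(-30,-10,10,30): # at x=a: edges in y
        print(f,"x",a,"y edges",edge(w[:, m+4*a-8:m+4*a+9].mean(1),175,-45,45))
    for b in(-20,0,20): print(f,"y",b,"x edge far",edge(w[m+4*b-8:m+4*b+9].mean(0),175,40,59),"near",edge(w[m+4*b-8:m+4*b+9].mean(0),175,-58,-44))
for n,cc in(("top",(.4777,-.0302)),("side",(.4758,-.0276))):
  for f,z in((n+"0",.002),(n+"E",.030)):
    w=warp(f,n,*cc,-10.9,z); m=240
    for d in(-15,0,15): print(f,"tin off",d,"x",edge(w[m+4*d-6:m+4*d+7].mean(0),175,-50,50),"y",edge(w[:,m+4*d-6:m+4*d+7].mean(1),175,-43,43))
E
```

```text
top0 x -30 y edges [-29.  28.]
top0 x -10 y edges [-28.75  28.25]
top0 x 10 y edges [-28.75  28.5 ]
top0 x 30 y edges [-29.5  -29.25  28.5 ]
top0 y -20 x edge far [51.] near [-51.75]
top0 y 0 x edge far [51.] near [-51.75]
top0 y 20 x edge far [51.25] near [-51.75]
levels 117 203.66875
topE x -30 y edges [-35.25 -17.75  11.    12.75  19.    28.25  40.  ]
topE x -10 y edges [-35.    28.25  40.25]
topE x 10 y edges [-37.25  28.5   40.25]
topE x 30 y edges [-37.    28.5   40.25]
topE y -20 x edge far [52.25 57.25] near [-46.5  -46.25]
topE y 0 x edge far [52.5  56.75] near [-47.5]
topE y 20 x edge far [52.5  57.25] near [-54.75 -46.75]
top0 tin off -15 x [-28.75  28.25] y [-28.75  28.5 ]
top0 tin off 0 x [-32.5   31.5   31.75] y [-32.5  32.5]
top0 tin off 15 x [-28.75  28.25] y [-28.75  28.5 ]
topE tin off -15 x [-35.75  26.5 ] y [-37.5   28.25]
topE tin off 0 x [-37.25  30.5 ] y [-35.5  -35.25  31.5 ]
topE tin off 15 x [-31.25  26.5 ] y [-29.25  26.25]
side0 tin off -15 x [-26.75  26.25] y [-26.25  25.75]
side0 tin off 0 x [-30.75  30.75] y [-30.75  29.5 ]
side0 tin off 15 x [-26.5   26.75] y [-27.    26.25]
sideE tin off -15 x [-31.  30.] y []
sideE tin off 0 x [-31.    31.25] y []
sideE tin off 15 x [] y []
```

The box agrees with its outline to about 1 mm, with matching edge angles, and the tin to about 1 to 1.5 mm. Everything stands flat, so I'm handing in.

```bash
python3 -c "
from bench import r
print(r.close_job())"
```

```text
the job is handed in; nothing more can be done
None
```

I unstacked the pile and set the eyepiece, calibration block, slide box and lens tin on their cards, centred to within about 1–2 mm by the cameras with the box and block lined up, then handed the job in at about 46 s; no verdict was returned.

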